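# Start a hand bolt in the boss of a lab stand base and keep hold of it

### The job

The blue-headed hand bolt stands loosely in the threaded boss of the grey stand base, not yet caught in the thread. Turn it backward (counter-clockwise seen from above) until it drops into the thread start, only then screw it forward (clockwise) one full turn counted from where it dropped, and finish while still gripping its head, holding it still, so that the slotted clamp plate can be slipped under it. Never screw it forward before it has dropped, and leave the beaker, the reagent jar and the slotted plate as they stand.

Things in the scene. Friction and masses are not known exactly. Their poses are not given: they have to be found in the camera images.
- bolt_head (a point): Centre of the bolt's blue round head: 50 mm diameter, 24 mm high (12 mm above and below this point), axis vertical, white pointer line on top. Grip it from above anywhere across its diameter. Bolt 0.26 kg, 25 mm steel shank; it can only turn and move up and down. A yellow ring on the shank shows just above the boss until the bolt drops, then vanishes into it.
- boss_top (a point): Centre of the mouth of the fixed aluminium threaded boss (53 mm outer diameter, 45 mm above the bench) on the fixed grey base plate of 180 x 130 x 12 mm. The underside of the bolt head is 31 to 34 mm above this point at the start, about 26 mm after the drop and 18 mm after the turn.
- bolt_turn (a joint): Rotation of the bolt, rad, growing clockwise seen from above (forward, screwing in). It starts between 0.5 and 2.2; the bolt drops when it is turned back to about 0 (-0.2 to 0). Turns stiffly enough (0.03 N m) to stay where it is left.
- bolt_height (a joint): Bolt height, m, up positive; 0 to -0.003 at the start. Right-hand thread, pitch 8 mm, 1 mm play: turning back lifts it 1.3 mm/rad up to the thread's edge, where it falls 8 mm by its weight (if gripped, only once the fingers open or go down). Further back lifts it again. Forward from there it sinks 1.3 mm/rad, to about -0.016 after one turn: follow it or let it slip in the pads.
- beaker_mid (a point): Bystander: middle of a clear glass beaker, 66 mm across, 85 mm high, standing on the bench.
- reagent_mid (a point): Bystander: middle of a white reagent jar with red cap, 70 mm across, 120 mm high, standing on the bench.
- fork_mid (a point): Bystander: middle of a flat steel slotted clamp plate, 100 x 50 x 8 mm, lying on the bench.

How it is judged:
On the way, in this order (a step that is already met when the one before it is completed fails the run):
1. the bolt, turned back, has dropped into the thread start (value of joint bolt_height below -0.004 m and value of joint bolt_turn below 0.5 rad), for 0.1 s.
2. the bolt has been screwed forward about one turn, caught in the thread (value of joint bolt_turn above 5 rad and value of joint bolt_height below -0.0125 m), for 0.1 s.
At the end, for the whole second after the job is handed in: The bolt is caught in the thread one turn (bolt_turn 5.0 to 7.6 rad, i.e. about a fifth of a turn either way) past the drop, bolt_height between -12.5 and -19.5 mm, turning at less than 0.1 rad/s, and the fingers grip its head with more than 3 N through the last second (all of step 2 and value of joint bolt_turn below 7.6 rad and value of joint bolt_height above -0.0195 m and velocity of joint bolt_turn between -0.1 and 0.1 rad/s and contact force between the fingers and bolt_turn above 3 N); the arm keeps its last pose, push and grip.
It fails at once if bolt screwed forward before it has dropped (cross-threaded) (value of joint bolt_turn above 2.9 rad and value of joint bolt_height above -0.007 m).
It fails at once if bolt screwed in much too far (value of joint bolt_turn above 8.2 rad).
It fails at once if a bystander is moved by more than 20 mm (distance of any of beaker_mid, reagent_mid, fork_mid from where it was at the start of the episode above 0.02 m).
It also fails if it takes over 61 s, if anything falls off the work surface, if the arm or the gripper's body presses on something with over 40 N, if the wrist force passes 120 N, or if a joint passes its speed limit or range.

### The arm

A 7-joint arm with a two-finger parallel gripper is mounted at the origin on the work surface. World frame = base frame: x ahead of the robot, y to its left, z up, the work surface at z = 0. Lengths are in m, angles in rad, forces in N, time in s.
With the tool pointing down it reaches from about 0.4 to 0.925 m from the base axis. Payload 5.6 kg.
Tool frame: the origin (TCP) lies at the centre of the arm's flange, where the gripper is bolted on; the fingertips stand 173 mm ahead of it and the grasp point (between the pads) lies 155 mm ahead of it (r.grasp_offset is the z of the grasp point in the tool frame, in m); z points along the fingers, y is the direction in which the jaws open and shut (so a half turn about z gives the same grasp; the last joint's range is limited). The gripper opens to 85 mm and grips with 20 to 120 N. Pads are 22 mm wide; open, the fingers measure 114 mm over their backs; the gripper's body (76 mm by 85 mm) begins 54 mm behind the grasp point. The pads swing forward as they close: fully open they stand 13 mm farther back than shut.
Start: joints at [-1.269, 0.468, -0.012, 1.603, 0.006, 1.071, -0.056], TCP at [0.22, 0.612, 0.405] pointing down, gripper open.
Joint ranges: [-2.53, 2.53], [-0.31, 2.02], [-1.57, 1.55], [0.28, 2.44], [-1.29, 4.43], [0.15, 1.84], [-2.92, 2.92]. Speed limits (rad/s): [2.57, 2.57, 3.14, 3.14, 3.14, 3.14, 3.14].

### API

Orientations are given as a rotation vector (axis times angle).
In Python, from rig import r gives the robot as it stands. The module is installed in compiled form; this text tells all that it offers.
- The arm moves only by the shell command python3 -m handwheel 'ROWS' [OPENING] [FORCE]. ROWS is text: rows parted by semicolons, each of 6 numbers parted by spaces: the shift along the world's x, y, z in units of 50 mm (1.0 is 50 mm), then the turn, a rotation vector about the world's x, y, z in units of 5 degrees (1.0 is 5 degrees). In form: x y z rx ry rz; .... A call has 1 to 12 rows; each row shifts and turns the pose as measured when the row begins; what a row does not reach is not made up. A row lasts 1/8 s, in which the tool goes at most 62.5 mm and 10.7 degrees, less where a joint would pass 70% of its speed; a pose out of reach is approached as far as the arm can. A call is refused whole if a number of a shift passes 1 or a number of a turn 1, either way. A call with a gripper value outside its range is refused whole. OPENING is the opening, from 0 (shut) to 1 (fully open), set as the call begins (- or left out, the last holds). The fingers move at their own pace and stop on an object; FORCE is the grip in N (left out, the last holds). Time passes only in rows, so rows that do not move let the fingers close. It gives the time, the measured TCP pose, the force and the opening at its end, in the units of the state.
- r.state(): the state, without advancing time (a new reading comes with each control period).
- r.camera(name): name is "scene" or "top" or "wrist"; returns the picture (420x560x3 uint8, red, green, blue); there is no depth.
- r.get_calibration(name): a dict with "vertical_fov" (degrees; the focal length in pixels is half the picture's height over the tangent of half this angle, whatever the lens; pixels are square), "cx", "cy" (the principal point, pixels), "eye" and "attitude" of the camera in the world. Camera axes: x right, y up, looking along -z (the intrinsics and any distortion apply to the point x, -y, -z); pixel columns grow to the right and rows downward; lengths in m; the calibration is good to about 2 mm. A picture is of the moment at which its call begins: read the wrist's pose just before it. get_calibration takes no time and is no camera call; for the wrist camera it gives the pose at the moment of the call.
- r.job_done(): hands the job in, once; it reports no verdict.
The state is a dict: "clock": time; "qpos": joint angles; "joint_vel": joint speeds; "effort": joint torques, N m; "eef_pos": TCP position; "ee_rot": TCP orientation; "wrist_force": force on the tool from outside, world axes, zero at the start; "ft_torque": the same for the moment, N m; "finger_gap": opening from 0.0 (shut) to 1.0 (fully open).
Only numpy, scipy, OpenCV 4.12 (cv2) and the standard library are available. Lean on these libraries where they do the work, as an engineer would, in place of code of your own. Each camera call takes 0.05 s, during which the arm holds its last target. There are 200 camera calls.

## Working session

There is one attempt and no reset: what is moved stays moved. The work goes in short steps, Python scripts to look and compute and a shell command to move; the robot and the scene stay as the last step left them, time stands still between calls to the robot, and variables do not carry over. Pictures are saved under pics/ and viewed, about 8 in all and at most 12, crops included, and the job is handed in when it is done.

```bash
mkdir -p pics
python3 - <<'E'
from rig import r
import cv2,numpy as np
s=r.state();print({k:np.round(v,3) for k,v in s.items()})
ims=[]
for n in("scene","top","wrist"):
    c=r.get_calibration(n);print(n,c)
    im=r.camera(n)[:,:,::-1];cv2.imwrite(f"pics/{n}0.png",im);ims.append(im)
cv2.imwrite("pics/st.png",np.vstack([ims[1],ims[0]])[:, :][:840])
E
```

```text
{'clock': np.float64(0.0), 'qpos': array([-1.269,  0.468, -0.012,  1.604,  0.006,  1.071, -0.056]), 'joint_vel': array([-0.   , -0.001,  0.   ,  0.002,  0.001, -0.001, -0.   ]), 'effort': array([ 0.0000e+00, -5.3238e+01,  2.1000e-02, -2.5132e+01,  1.1000e-02,
        7.0000e-03, -0.0000e+00]), 'eef_pos': array([0.22 , 0.611, 0.404]), 'ee_rot': array([-5.390e-01, -3.095e+00,  3.000e-03]), 'wrist_force': array([-0.083, -0.713,  0.165]), 'ft_torque': array([ 0.005, -0.022, -0.009]), 'finger_gap': np.float64(1.0)}
scene {'vertical_fov': 45.657415948489, 'cx': 276.71343414325486, 'cy': 212.52198150535972, 'eye': array([ 1.07053877, -0.25627965,  0.84570855]), 'attitude': array([0.60189781, 0.31186506, 0.92857884])}
top {'vertical_fov': 50.26374495049939, 'cx': 274.56924536005477, 'cy': 200.29971565043505, 'eye': array([0.55867267, 0.06084864, 0.97060277]), 'attitude': array([ 0.03664617, -0.04395391, -1.56009864])}
wrist {'vertical_fov': 69.96387697940409, 'cx': 272.3582661242496, 'cy': 205.5688726248471, 'eye': array([0.1505459 , 0.63670526, 0.3725804 ]), 'attitude': array([-0.25643879, -0.17964925,  1.21665577])}
```

View pics/top0.png

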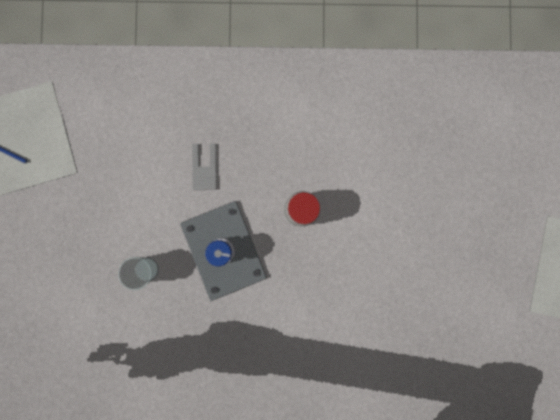

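View pics/scene0.png

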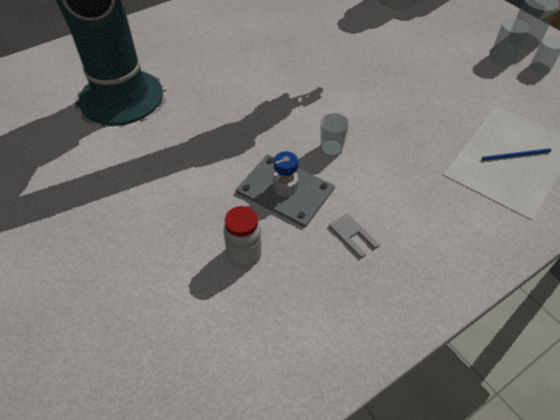

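The top view shows the bolt head at about (218,253), the red cap at (304,208), the beaker at (140,270) and the fork at (205,167). In the scene view the head is at about (286,163). Next I triangulate it.

```bash
cat > h.py <<'E'
from rig import r
import cv2,numpy as np
from scipy.spatial.transform import Rotation as R
def ray(c,u,v):
    f=210/np.tan(np.radians(c["vertical_fov"])/2)
    d=R.from_rotvec(c["attitude"]).apply([(u-c["cx"])/f,-(v-c["cy"])/f,-1]);return c["eye"],d
def onz(c,u,v,z):
    e,d=ray(c,u,v);return e+d*(z-e[2])/d[2]
def proj(c,p):
    f=210/np.tan(np.radians(c["vertical_fov"])/2)
    q=R.from_rotvec(c["attitude"]).inv().apply(np.array(p)-c["eye"]);return c["cx"]+f*q[0]/-q[2],c["cy"]-f*q[1]/-q[2]
def blue(im,box):
    hs=cv2.cvtColor(im,cv2.COLOR_RGB2HSV);m=cv2.inRange(hs,(100,120,40),(130,255,255))
    k=np.zeros_like(m);x0,y0,x1,y1=box;k[y0:y1,x0:x1]=255;m&=k
    m=cv2.morphologyEx(m,cv2.MORPH_CLOSE,np.ones((7,7)))
    c=max(cv2.findContours(m,0,2)[0],key=cv2.contourArea);return cv2.convexHull(c)
E
python3 - <<'E'
from h import *
ct,cs=r.get_calibration("top"),r.get_calibration("scene")
t=cv2.imread("pics/top0.png")[:,:,::-1];s=cv2.imread("pics/scene0.png")[:,:,::-1]
h=blue(t,(180,220,260,290));(x,y),rad=cv2.minEnclosingCircle(h);print("top",x,y,rad,cv2.boundingRect(h),cv2.fitEllipse(h))
h2=blue(s,(250,130,320,200));b=cv2.boundingRect(h2);print("scene",b)
m=cv2.moments(h2);u,v=m["m10"]/m["m00"],m["m01"]/m["m00"]
for z in(.095,.10,.105):print(z,onz(ct,x,y,z))
e,d=ray(ct,x,y);f,g=ray(cs,u,v)
a=np.linalg.lstsq(np.c_[d,-g],f-e,rcond=None)[0];print(e+d*a[0],f+g*a[1])
a=cv2.resize(t[225:285,180:260],None,fx=5,fy=5,interpolation=3);b=cv2.resize(s[140:200,250:330],None,fx=5,fy=5,interpolation=3)
cv2.imwrite("pics/crop0.png",np.vstack([a,b])[:,:,::-1])
E
```

```text
top 218.07142639160156 252.92857360839844 12.627004623413086 (206, 241, 25, 25) ((217.89105224609375, 252.92578125), (24.39113998413086, 25.01569938659668), 47.45008850097656)
scene (274, 152, 24, 24)
0.095 [0.50005168 0.16587157 0.095     ]
0.1 [0.50038643 0.16527185 0.1       ]
0.105 [0.50072117 0.16467213 0.105     ]
[0.49940379 0.1670323  0.08532269] [0.49869051 0.16590964 0.08523579]
```

View pics/crop0.png

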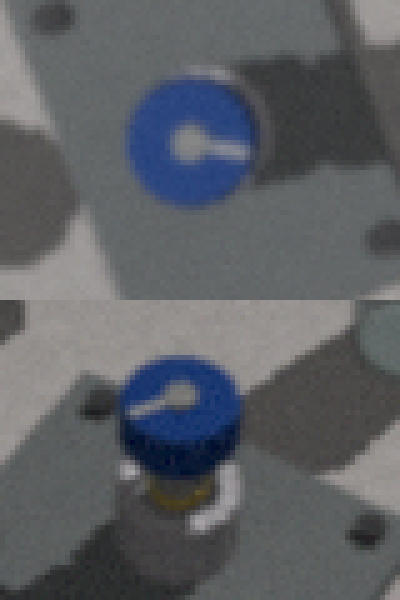

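Head centre is about (0.500, 0.166, 0.088). The yellow ring is visible and the pointer points to image-right in the top view. I move above it.

```bash
python3 -m handwheel '0.6 -0.9 0 0 0 0;0.6 -0.9 0 0 0 0;0.6 -0.9 0 0 0 0;0.6 -0.9 0 0 0 0;0.6 -0.9 0 0 0 0;0.6 -0.9 0 0 0 0;0.6 -0.9 0 0 0 0;0.6 -0.9 0 0 0 0;0.6 -0.9 0 0 0 0' 1 30; python3 -c "
from rig import r
print(r.state())"
```

```text
clock: 1.27
eef_pos: [0.4918, 0.1962, 0.4019]
ee_rot: [-0.523, -3.096, 0.003]
wrist_force: [1.2, 0.7, -0.1]
finger_gap: 0.997
{'clock': 1.275, 'qpos': array([-0.60186785,  0.26587365,  0.18836269,  1.91052302, -0.05927501,
        0.97331989,  0.84957735]), 'joint_vel': array([ 0.64149567,  0.11663339,  0.2550574 , -0.14573989, -0.09827884,
        0.03565181,  0.93181111]), 'effort': array([ -2.84595273, -40.89563727,   1.08767621, -22.22511113,
         0.15939116,   0.15024357,  -0.98351151]), 'eef_pos': array([0.49175554, 0.19615216, 0.40185747]), 'ee_rot': array([-5.23008177e-01, -3.09550140e+00,  2.73866192e-03]), 'wrist_force': array([ 1.22508331,  0.69614036, -0.06462956]), 'ft_torque': array([ 0.02168223, -0.04642909,  0.03965198]), 'finger_gap': 0.9967821041669326}
```

```bash
python3 -m handwheel '0 0 0 0 0 -1;0 0 0 0 0 -1;0 0 -0.2 0 0 -1;0 0 -0.2 0 0 -1;0 0 -0.2 0 0 -1;0 0 -0.2 0 0 -1;0 0 -0.2 0 0 -1;0 0 -0.2 0 0 -1;0 0 -0.2 0 0 -1;0 0 -0.2 0 0 -1;0 0 0 0 0 -1;0 0 0 0 0 0' 1
python3 - <<'E'
from h import *
import time
s=r.state();print(s["qpos"],s["ee_rot"],s["eef_pos"])
c=r.get_calibration("wrist");im=r.camera("wrist");cv2.imwrite("pics/w1.png",im[:,:,::-1])
print(c, proj(c,(.5,.166,.1)))
E
```

```text
clock: 2.78
eef_pos: [0.4933, 0.1895, 0.3173]
ee_rot: [-1.945, -2.462, 0.01]
wrist_force: [-0.6, -0.8, -0.6]
finger_gap: 0.999
[-0.72183097  0.38794187  0.35755726  1.99135051 -0.18618394  0.80090141
 -0.02397403] [-1.94497529 -2.46184672  0.00981385] [0.49327897 0.18952313 0.31730834]
{'vertical_fov': 69.96387697940409, 'cx': 272.3582661242496, 'cy': 205.5688726248471, 'eye': array([0.47630267, 0.26154154, 0.28603927]), 'attitude': array([-0.29300303, -0.02754121,  0.2327993 ])} (np.float64(275.57746387433843), np.float64(264.259753428243))
```

View pics/w1.png

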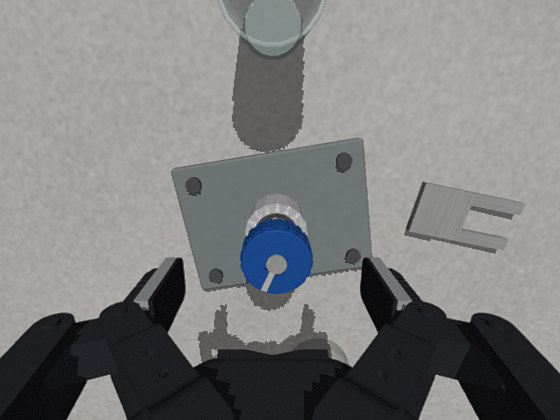

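The wrist view shows the hub at (277,264), against a prediction of (275.6,264.3), so the position is confirmed. Now I centre and descend.

```bash
python3 -m handwheel '0.15 -0.5 0 0 0 0;0 0 0 0 0 0;0 0 0 0 0 0' 1; python3 -m handwheel '0 0 -0.4 0 0 0;0 0 -0.4 0 0 0;0 0 -0.3 0 0 0;0 0 -0.2 0 0 0;0 0 0 0 0 0' 1
```

```text
clock: 3.2
eef_pos: [0.5006, 0.1651, 0.3175]
ee_rot: [-1.937, -2.467, 0.008]
wrist_force: [0.9, -0.2, -0.5]
finger_gap: 0.998
clock: 3.82
eef_pos: [0.5002, 0.1684, 0.2512]
ee_rot: [-1.929, -2.473, 0.003]
wrist_force: [0.4, 0.1, 1.2]
finger_gap: 0.999
```

```bash
python3 -m handwheel '0 -0.04 -0.2 0 0 0;0 0 0 0 0 0' 1;  python3 -m handwheel '0 0 0 0 0 0;0 0 0 0 0 0;0 0 0 0 0 0;0 0 0 0 0 0;0 0 0 0 0 0;0 0 0 0 0 0' 0 30; python3 -c "
from rig import r
s=r.state();print(s['qpos'],s['ft_torque'])"
```

```text
clock: 4.08
eef_pos: [0.5006, 0.1664, 0.2412]
ee_rot: [-1.93, -2.473, 0.002]
wrist_force: [-0.0, -0.3, -0.0]
finger_gap: 0.998
clock: 4.82
eef_pos: [0.5006, 0.1663, 0.242]
ee_rot: [-1.93, -2.473, 0.0]
wrist_force: [-0.8, -0.6, -0.6]
finger_gap: 0.575
[-0.63373831  0.50882889  0.31167351  2.03081109 -0.25864735  0.64125266
  0.09526165] [-0.07236414  0.10520391  0.051349  ]
```

Gripped at a 49 mm gap. I turn back in steps, opening after each to test for the drop.

```bash
cat > look.py <<'E'
from h import *
import sys
def view(tag):
    c=r.get_calibration("wrist");im=r.camera("wrist");cv2.imwrite(f"pics/w_{tag}.png",im[:,:,::-1])
    p=proj(c,(.5,.166,.1));box=[int(max(0,v)) for v in (p[0]-90,p[1]-90,p[0]+90,p[1]+110)]
    h=blue(im,box);b=cv2.boundingRect(h);s=r.camera("scene");cv2.imwrite(f"pics/s_{tag}.png",s[:,:,::-1])
    print("wrist blue",b,"pred",np.round(p),"pred -8mm",np.round(proj(c,(.5,.166,.092))))
    try: print("scene blue",cv2.boundingRect(blue(s,(250,130,320,200))))
    except Exception as e: print(e)
    q=r.state();print("z",q["eef_pos"],"q7",q["qpos"][6],"gap",q["finger_gap"],"F",q["wrist_force"],"M",q["ft_torque"],q["clock"])
view(sys.argv[1])
E
python3 look.py a
python3 -m handwheel '0 0 0 0 0 1;0 0 0 0 0 1;0 0 0 0 0 1;0 0 0 0 0 1;0 0 0 0 0 1;0 0 0 0 0 1;0 0 0 0 0 1;0 0 0 0 0 1;0 0 0 0 0 1;0 0 0 0 0 1;0 0 0 0 0 0'
python3 look.py b
python3 -m handwheel '0 0 0 0 0 0;0 0 0 0 0 0;0 0 0 0 0 0' 0.75
python3 look.py c
python3 -c "
import cv2,numpy as np
cv2.imwrite('pics/m1.png',np.hstack([np.vstack([cv2.resize(cv2.imread(f'pics/w_{t}.png'),(400,300)),cv2.resize(cv2.imread(f'pics/s_{t}.png')[120:225,215:355],(400,300))]) for t in 'ac']))"
```

```text
wrist blue (214, 224, 116, 119) pred [271. 298.] pred -8mm [271. 288.]
scene blue (273, 151, 21, 25)
z [0.50064534 0.16627359 0.24203647] q7 0.09528922720113234 gap 0.5839916554728733 F [-1.79788274  0.19252812  0.81156534] M [-0.07601068  0.06401202  0.0038682 ] 4.925
clock: 6.3
eef_pos: [0.5005, 0.1666, 0.2431]
ee_rot: [-0.667, -3.064, 0.002]
wrist_force: [-1.6, 0.3, 0.3]
finger_gap: 0.577
wrist blue (215, 224, 115, 118) pred [270. 296.] pred -8mm [270. 286.]
scene blue (274, 152, 24, 23)
z [0.5005294  0.16663796 0.24307568] q7 0.8190239417409825 gap 0.5715995792190881 F [-1.96993502 -0.1676677   1.23574779] M [0.08885753 0.18286278 0.03688284] 6.4
clock: 6.78
eef_pos: [0.5009, 0.1667, 0.243]
ee_rot: [-0.671, -3.064, 0.002]
wrist_force: [0.1, -0.3, -0.0]
finger_gap: 0.752
wrist blue (212, 223, 118, 119) pred [269. 295.] pred -8mm [270. 285.]
scene blue (274, 152, 24, 23)
z [0.50087338 0.16676209 0.24303381] q7 0.8173820750743006 gap 0.7508044724862571 F [ 0.05127435 -0.05678524 -0.1038396 ] M [ 0.04940571 -0.00450373 -0.01579866] 6.875
```

View pics/m1.png

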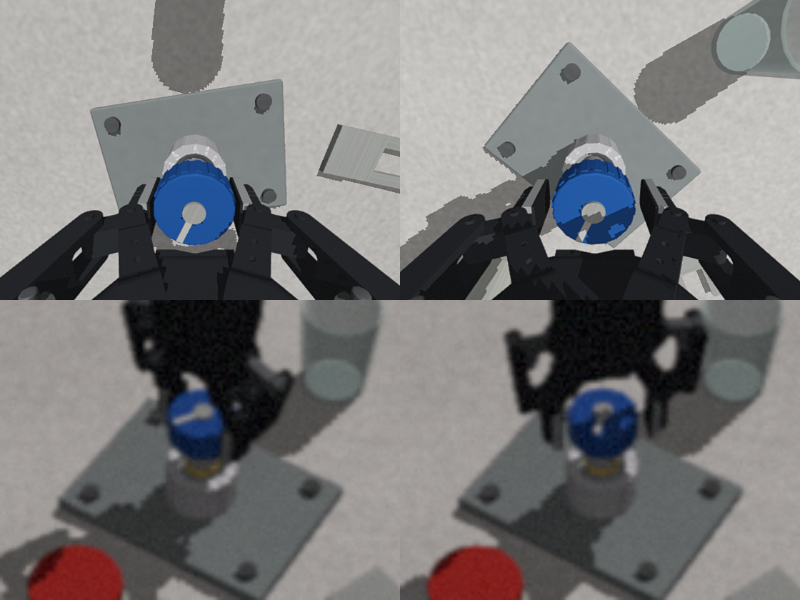

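The bolt turned back about 0.90 rad with the jaws (pointer fixed in the wrist view). The ring is still visible, so it hasn't dropped yet. Again.

```bash
python3 -m handwheel '0 0 0 0 0 0;0 0 0 0 0 0;0 0 0 0 0 0' 0 30
python3 -m handwheel '0 0 0 0 0 1;0 0 0 0 0 1;0 0 0 0 0 1;0 0 0 0 0 1;0 0 0 0 0 1;0 0 0 0 0 1;0 0 0 0 0 1;0 0 0 0 0 0'
python3 -m handwheel '0 0 0 0 0 0;0 0 0 0 0 0;0 0 0 0 0 0' 0.75
python3 look.py d
```

```text
clock: 7.25
eef_pos: [0.5008, 0.1665, 0.2433]
ee_rot: [-0.671, -3.064, 0.003]
wrist_force: [0.1, 0.1, 0.2]
finger_gap: 0.574
clock: 8.25
eef_pos: [0.5006, 0.1668, 0.244]
ee_rot: [0.306, -3.122, 0.003]
wrist_force: [-0.4, -0.1, 2.1]
finger_gap: 0.575
clock: 8.62
eef_pos: [0.5007, 0.1668, 0.2438]
ee_rot: [0.302, -3.122, 0.003]
wrist_force: [-0.9, 0.0, -0.3]
finger_gap: 0.751
wrist blue (213, 222, 118, 120) pred [271. 293.] pred -8mm [271. 283.]
scene blue (274, 151, 26, 24)
z [0.50063529 0.16678778 0.24378395] q7 1.3257861166581246 gap 0.7474308405183843 F [-0.13339095  0.02175147  1.02342322] M [-0.00916834 -0.0212979   0.02045349] 8.725
```

```bash
python3 -m handwheel '0 0 0 0 0 0;0 0 0 0 0 0;0 0 0 0 0 0' 0 30
python3 -m handwheel '0 0 0 0 0 1;0 0 0 0 0 1;0 0 0 0 0 1;0 0 0 0 0 1;0 0 0 0 0 1;0 0 0 0 0 0'
python3 -m handwheel '0 0 0 0 0 0;0 0 0 0 0 0;0 0 0 0 0 0' 0.75
python3 look.py e
```

```text
clock: 9.1
eef_pos: [0.5007, 0.1667, 0.244]
ee_rot: [0.302, -3.122, 0.003]
wrist_force: [-0.1, -1.0, 0.7]
finger_gap: 0.576
clock: 9.85
eef_pos: [0.5005, 0.1669, 0.2445]
ee_rot: [0.987, -2.978, 0.004]
wrist_force: [-0.6, 0.1, 0.5]
finger_gap: 0.578
clock: 10.22
eef_pos: [0.5005, 0.1669, 0.2443]
ee_rot: [0.983, -2.979, 0.004]
wrist_force: [0.1, -0.0, -0.1]
finger_gap: 0.75
wrist blue (214, 222, 117, 120) pred [272. 292.] pred -8mm [272. 282.]
scene blue (282, 151, 16, 23)
z [0.50047527 0.16685572 0.24427229] q7 1.689592471220848 gap 0.7514044593542452 F [ 0.04022499  0.09812112 -0.22781484] M [-0.01096815 -0.03766461 -0.02411333] 10.325
```

```bash
python3 -m handwheel '0 0 0 0 0 0;0 0 0 0 0 0;0 0 0 0 0 0' 0 30
python3 -m handwheel '0 0 0 0 0 1;0 0 0 0 0 1;0 0 0 0 0 1;0 0 0 0 0 1;0 0 0 0 0 0'
python3 -m handwheel '0 0 0 0 0 0;0 0 0 0 0 0;0 0 0 0 0 0' 0.75
python3 look.py f
```

```text
clock: 10.7
eef_pos: [0.5005, 0.1668, 0.2444]
ee_rot: [0.983, -2.979, 0.005]
wrist_force: [-0.0, 0.1, -0.7]
finger_gap: 0.577
clock: 11.32
eef_pos: [0.5003, 0.1669, 0.2436]
ee_rot: [1.499, -2.756, 0.005]
wrist_force: [1.9, 0.3, -2.6]
finger_gap: 0.576
clock: 11.7
eef_pos: [0.5003, 0.1669, 0.2438]
ee_rot: [1.495, -2.759, 0.005]
wrist_force: [0.4, -0.1, -0.6]
finger_gap: 0.753
wrist blue (217, 218, 112, 114) pred [272. 292.] pred -8mm [272. 283.]
scene blue (274, 157, 8, 18)
z [0.5003091  0.16692861 0.24374638] q7 1.981317420487586 gap 0.7526128434190094 F [ 0.16289622  0.07008727 -0.03589132] M [0.06923541 0.00707311 0.01546291] 11.8
```

```bash
python3 -c "
import cv2,numpy as np
cv2.imwrite('pics/m2.png',np.hstack([np.vstack([cv2.resize(cv2.imread(f'pics/w_{t}.png'),(400,300)),cv2.resize(cv2.imread(f'pics/s_{t}.png')[120:225,215:355],(400,300))]) for t in 'ef']))"
```

```text
(no output)
```

View pics/m2.png

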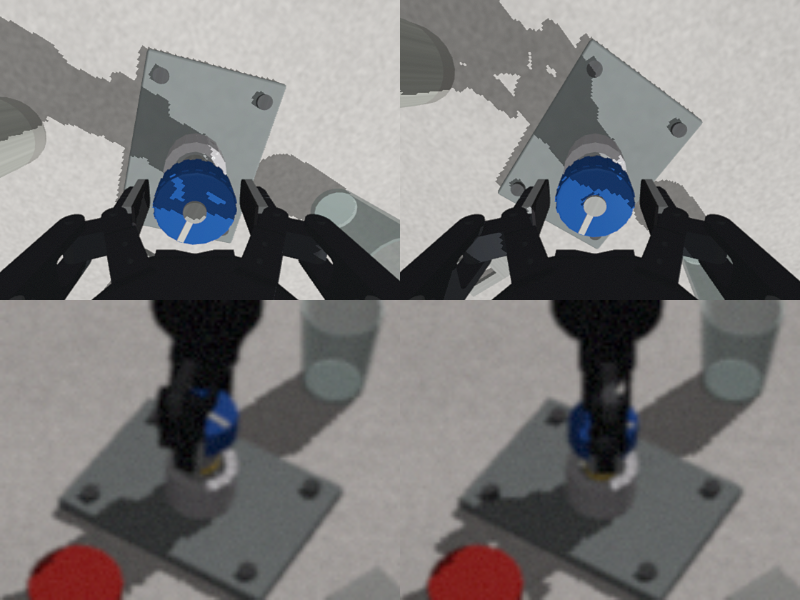

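```bash
cat > hub.py <<'E'
from h import *
def hubz(im,c,prior=(.5005,.1665)):
    hs=cv2.cvtColor(im,cv2.COLOR_BGR2HSV)
    p=proj(c,(*prior,.097));m=((hs[:,:,1]<90)*255).astype(np.uint8)
    m=cv2.morphologyEx(m,cv2.MORPH_OPEN,cv2.getStructuringElement(2,(17,17)))
    n,l,st,ce=cv2.connectedComponentsWithStats(m)
    cand=[i for i in range(1,n) if 200<st[i,4]<2000 and np.hypot(*(ce[i]-p))<40]
    for i in cand:
        zs=np.linspace(.07,.11,401);d=[np.hypot(*(np.array(proj(c,(*prior,z)))-ce[i])) for z in zs]
        print("hub",ce[i],st[i,4],"z",zs[int(np.argmin(d))],"res",min(d))
E
python3 - <<'E'
from hub import *
c=r.get_calibration("wrist")   # arm-relative geometry nearly same for f
print("f");hubz(cv2.imread("pics/w_f.png"),c)
for t in "abcdef":
    im=cv2.imread(f"pics/w_{t}.png");hs=cv2.cvtColor(im,cv2.COLOR_BGR2HSV)
    m=((hs[:,:,1]<90)*255).astype(np.uint8);m=cv2.morphologyEx(m,2,cv2.getStructuringElement(2,(17,17)))
    n,l,st,ce=cv2.connectedComponentsWithStats(m);print(t,[(np.round(ce[i],1),st[i,4]) for i in range(1,n) if 200<st[i,4]<2000 and 240<ce[i][0]<310 and 260<ce[i][1]<330])
    y=cv2.imread(f"pics/s_{t}.png");h2=cv2.cvtColor(y,cv2.COLOR_BGR2HSV)[165:195,270:305]
    k=cv2.inRange(h2,(15,110,40),(35,255,255));print("  yellow px",(k>0).sum(), np.argwhere(k)[:,0].max()+165 if k.any() else '')
E
```

```text
f
hub [272.4496732  287.97777778] 765 z 0.09540000000000001 res 0.4929437687736814
a [(array([271.2, 298.3]), np.int32(849))]
  yellow px 17 181
b [(array([271.2, 297.9]), np.int32(846))]
  yellow px 17 180
c [(array([270.5, 297.2]), np.int32(844))]
  yellow px 15 180
d [(array([271.6, 297. ]), np.int32(846))]
  yellow px 16 180
e [(array([272.2, 297.2]), np.int32(840))]
  yellow px 10 180
f [(array([272.4, 288. ]), np.int32(765))]
  yellow px 13 182
```

The hub dropped about 8 mm (297→288 px, hub z ≈ 0.0954, so the underside is about 26 mm above the boss). That matches a drop after 2.32 rad back. The scene view still shows some yellowish pixels at the ring, but height agrees with a drop. Next I lower the gripper, back the open jaws up by 30° for joint range, and grip.

```bash
python3 -m handwheel '0 0 -0.05 0 0 1;0 0 -0.05 0 0 1;0 0 -0.05 0 0 1;0 0 0 0 0 1;0 0 0 0 0 1;0 0 0 0 0 1;0 0 0 0 0 0' 0.75
python3 look.py g
python3 -m handwheel '0 0 0 0 0 0;0 0 0 0 0 0;0 0 0 0 0 0' 0 30
python3 -c "
from hub import *
s=r.state();print(s['qpos'])
hubz(r.camera('wrist')[:,:,::-1].copy(),r.get_calibration('wrist'))
h=cv2.imread('pics/s_g.png');cv2.imwrite('pics/g_crop.png',cv2.resize(h[130:205,240:340],None,fx=5,fy=5,interpolation=2))"
```

```text
clock: 12.68
eef_pos: [0.5004, 0.1671, 0.2364]
ee_rot: [2.176, -2.262, 0.007]
wrist_force: [-0.0, 0.5, -0.5]
finger_gap: 0.747
wrist blue (215, 223, 119, 120) pred [275. 302.] pred -8mm [274. 291.]
scene blue (274, 153, 24, 24)
z [0.50036119 0.16713484 0.23645657] q7 2.4153850823493714 gap 0.7508504869163367 F [ 0.34120388 -0.49631132 -0.54213836] M [ 0.01190104 -0.05544094  0.04358818] 12.775
clock: 13.15
eef_pos: [0.5, 0.1673, 0.2367]
ee_rot: [2.173, -2.264, 0.008]
wrist_force: [-0.7, -0.4, 1.3]
finger_gap: 0.576
[-0.06858502  0.54805012 -0.3972736   1.9955289   0.34319662  0.66378517
  2.41368052]
hub [272.98347107 296.729634  ] 847 z 0.0956 res 0.6144966513666595
```

View pics/g_crop.png

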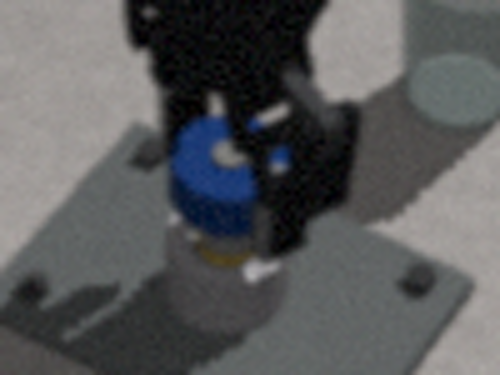

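The head sits about 8 mm lower than at the peak: 2 px in the scene view and 9 px in the wrist view. Only a sliver of the ring shows, at crop (225,258), inside the boss mouth. Now I screw forward, checking the height early.

```bash
python3 -m handwheel '0 0 -0.003 0 0 -1;0 0 -0.003 0 0 -1;0 0 -0.003 0 0 -1;0 0 -0.003 0 0 -1;0 0 -0.003 0 0 -1;0 0 -0.003 0 0 -1;0 0 -0.003 0 0 -1;0 0 -0.003 0 0 -1;0 0 -0.003 0 0 -1;0 0 -0.003 0 0 -1;0 0 -0.003 0 0 -1;0 0 -0.003 0 0 -1'
python3 -m handwheel '0 0 -0.003 0 0 -1;0 0 -0.003 0 0 -1;0 0 -0.003 0 0 -1;0 0 -0.003 0 0 -1;0 0 -0.003 0 0 -1;0 0 -0.003 0 0 -1;0 0 -0.003 0 0 0'
python3 -c "
from hub import *
s=r.state();print(s['qpos'],s['eef_pos'],s['ee_rot'])
im=r.camera('wrist')[:,:,::-1].copy();cv2.imwrite('pics/w_h.png',im)
hubz(im,r.get_calibration('wrist'),(s['eef_pos'][0],s['eef_pos'][1]-.0005))"
```

```text
clock: 14.7
eef_pos: [0.5007, 0.167, 0.2353]
ee_rot: [0.699, -3.058, 0.008]
wrist_force: [-1.1, 0.1, 0.3]
finger_gap: 0.577
clock: 15.58
eef_pos: [0.501, 0.1668, 0.2345]
ee_rot: [-0.141, -3.133, 0.008]
wrist_force: [-1.1, -0.6, 2.4]
finger_gap: 0.579
[-0.39177315  0.51164244  0.00776444  2.01420137 -0.00213484  0.62293987
  1.09762994] [0.50099089 0.16681737 0.23449278] [-0.14094535 -3.13295433  0.0083342 ]
hub [272.08254717 296.64858491] 848 z 0.0921 res 0.010509457015420338
```

```bash
python3 -m handwheel '0 0 -0.003 0 0 -1;0 0 -0.003 0 0 -1;0 0 -0.003 0 0 -1;0 0 -0.003 0 0 -1;0 0 -0.003 0 0 -1;0 0 -0.003 0 0 -1;0 0 -0.003 0 0 -1;0 0 -0.003 0 0 -1;0 0 -0.003 0 0 -1;0 0 -0.003 0 0 -1;0 0 -0.003 0 0 -1;0 0 -0.003 0 0 -1'
python3 -m handwheel '0 0 -0.003 0 0 -1;0 0 -0.003 0 0 -1;0 0 -0.003 0 0 -1;0 0 -0.003 0 0 -1;0 0 -0.003 0 0 -1;0 0 -0.003 0 0 -1;0 0 -0.003 0 0 -1;0 0 -0.003 0 0 -1;0 0 -0.003 0 0 -1;0 0 -0.003 0 0 -1;0 0 -0.003 0 0 -1;0 0 -0.003 0 0 -1'
python3 -c "
from hub import *
s=r.state();print(s['qpos'],s['eef_pos'],s['ee_rot'])
im=r.camera('wrist')[:,:,::-1].copy();cv2.imwrite('pics/w_i.png',im)
hubz(im,r.get_calibration('wrist'),(s['eef_pos'][0],s['eef_pos'][1]-.0005))"
```

```text
clock: 17.12
eef_pos: [0.5013, 0.1656, 0.2332]
ee_rot: [-1.702, -2.631, 0.005]
wrist_force: [-0.4, -0.5, 2.3]
finger_gap: 0.574
clock: 18.62
eef_pos: [0.5009, 0.1645, 0.2317]
ee_rot: [-2.795, -1.41, 0.002]
wrist_force: [-1.6, -0.5, 2.8]
finger_gap: 0.572
[-0.80648046  0.56511748  0.54132673  2.04591258 -0.48611433  0.65934325
 -0.57694588] [0.50086646 0.16451784 0.23170524] [-2.79536762e+00 -1.40951703e+00  2.11067893e-03]
hub [271.42037471 297.37002342] 854 z 0.08800000000000001 res 4.997041796723969
```

```bash
python3 -m handwheel '0 0.004 -0.003 0 0 -1;0 0.004 -0.003 0 0 -1;0 0.004 -0.003 0 0 -1;0 0.004 -0.003 0 0 -1;0 0.004 -0.003 0 0 -1;0 0.004 -0.003 0 0 -1;0 0.004 -0.003 0 0 -1;0 0.004 -0.003 0 0 -1;0 0.004 -0.003 0 0 -1;0 0.004 -0.003 0 0 -1;0 0.004 -0.003 0 0 -1;0 0.004 -0.003 0 0 -1'
python3 -c "
from hub import *
s=r.state();print(s['qpos'],s['wrist_force'],s['ft_torque'])
im=r.camera('wrist')[:,:,::-1].copy();cv2.imwrite('pics/w_j.png',im)
hubz(im,r.get_calibration('wrist'),(s['eef_pos'][0],s['eef_pos'][1]-.0005))"
```

```text
clock: 20.18
eef_pos: [0.5001, 0.1645, 0.2303]
ee_rot: [-3.126, 0.18, 0.003]
wrist_force: [-1.7, -1.0, 4.2]
finger_gap: 0.577
[-0.99734757  0.64992864  0.80278847  2.06068418 -0.72593275  0.73351334
 -1.41152679] [-1.70110557 -1.03539783  4.18825345] [-0.22969522  0.30696269  0.0773693 ]
hub [271.87605295 297.44765343] 831 z 0.08900000000000001 res 6.112649931085413
```

```bash
python3 -m handwheel '0 0.004 -0.002 0 0 -1;0 0.004 -0.002 0 0 -1;0 0.004 -0.002 0 0 -1;0 0.004 -0.002 0 0 -1;0 0.004 -0.002 0 0 -1;0 0.004 -0.002 0 0 -1;0 0.004 -0.002 0 0 -1;0 0.004 -0.002 0 0 -1'
python3 -m handwheel '0 0.004 -0.002 0 0 -1;0 0.004 -0.002 0 0 -1;0 0.004 -0.002 0 0 -1;0 0.004 -0.002 0 0 -1;0 0.004 -0.002 0 0 -1;0 0.004 -0.002 0 0 -1;0 0.004 -0.002 0 0 -1;0 0.004 -0.002 0 0 -1;0 0 0 0 0 0;0 0 0 0 0 0'
python3 -c "
from hub import *
s=r.state();print(s['qpos'],s['wrist_force'],s['ft_torque'])
im=r.camera('wrist')[:,:,::-1].copy();cv2.imwrite('pics/w_k.png',im)
hubz(im,r.get_calibration('wrist'),(.5005,.1665))
k=r.camera('scene')[:,:,::-1].copy();t=r.camera('top')[:,:,::-1].copy();a=cv2.resize(k[120:225,215:355],(400,300));b=cv2.resize(t[200:305,150:290],(400,300))
g=cv2.resize(cv2.imread('pics/w_f.png'),(400,300))
cv2.imwrite('pics/m3.png',np.vstack([np.hstack([cv2.resize(im,(400,300)),g]),np.hstack([a,b])]))"
```

```text
clock: 21.22
eef_pos: [0.4997, 0.1649, 0.2295]
ee_rot: [-2.881, 1.232, 0.003]
wrist_force: [-1.8, -0.2, 4.4]
finger_gap: 0.573
clock: 22.48
eef_pos: [0.5, 0.1655, 0.2286]
ee_rot: [-2.303, 2.131, 0.004]
wrist_force: [-2.4, 0.0, 4.7]
finger_gap: 0.576
[-1.18458487  0.83301546  1.10264791  2.06973737 -0.99813016  0.90965514
 -2.56328034] [-2.39201947  0.02717678  4.70234742] [-0.06834305  0.27374036 -0.07884191]
hub [273.04285714 297.61309524] 840 z 0.08750000000000001 res 0.5541846637933433
```

View pics/m3.png

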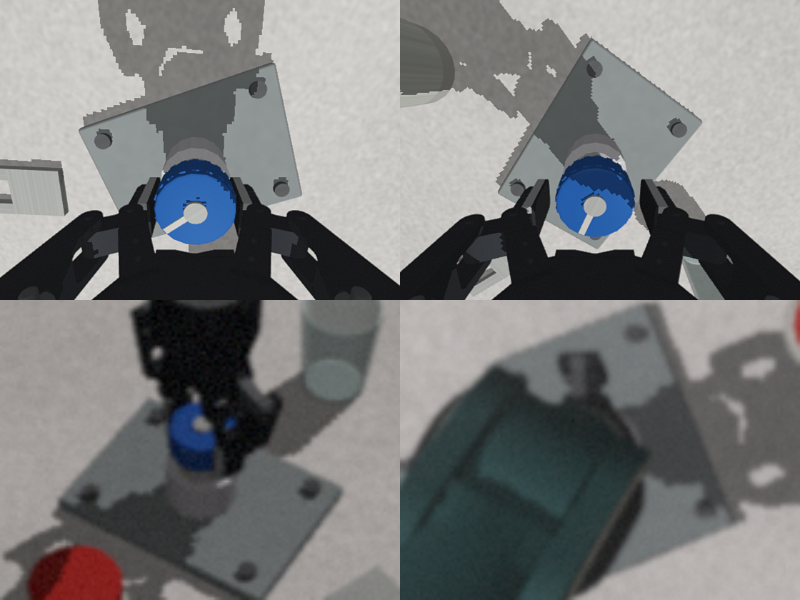

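The ring has vanished. The hub is at z ≈ 0.0875, 8 mm below the dropped height and 18.5 mm above the boss. The tool turned 353° with no slip, as the pointer-to-jaw angle shifted only by the 30° regrip. The fork and beaker look undisturbed. Handing in.

```bash
python3 -c "
from rig import r
s=r.state();print(s['joint_vel'].round(3),s['finger_gap'],s['clock']);print(r.job_done())"
```

```text
[-0.003  0.     0.     0.001  0.001 -0.001  0.   ] 0.5724465536335115 22.625
the job is handed in; nothing more can be done
None
```

I turned the bolt back about 2.3 rad in four steps until it dropped, then screwed it forward about 353° (6.16 rad). I handed the job in at 22.6 s, with the arm still and a 30 N grip on the head; no verdict is reported.

- **Drop:** the wrist camera showed the head fall about 8 mm, which put its underside about 26 mm above the boss. I only screwed forward after that.
- **Forward turn:** the head sank another 8 mm, to about 18.5 mm above the boss. The pointer did not slip in the jaws and the yellow ring had vanished. The drop angle is only known to within about 0.35 rad, so I put the final bolt_turn at about 5.6 to 6.2, inside the 5.0 to 7.6 limits.
- **Grip and forces:** the fingers stood at a 49 mm gap, with a wrist force of about 5 N.
- **Checks that disagreed:** just after the drop a thin sliver of yellow ring was still visible in the scene view. I went by the height measurement instead. Two wrist height readings partway through the forward turn (0.088 and 0.089 m) were off by about 1 to 2 mm with 5 to 6 px residuals, because I had centred them on the slightly drifted tool position.
- **Bystanders:** I did not measure them at the end. The beaker, the jar and the fork looked undisturbed in the parts visible in the last pictures.

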